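# Seat a tube carrier on a touch mixer and press it to mix

## Robot

A 7-joint arm with a two-finger parallel gripper is mounted at the origin on the work surface. World frame = base frame: x ahead of the robot, y to its left, z up, the work surface at z = 0. Lengths are in m, angles in rad, forces in N, time in s.
With the tool pointing down it reaches from about 0.425 to 0.875 m from the base axis. Payload 4.7 kg.
Tool frame: the origin (TCP) lies midway between the tips of the shut fingers; the grasp point (between the pads) lies 19 mm behind it; z points along the fingers, y is the line along which they close (so a half turn about z gives the same grasp; the last joint's range is limited). The gripper opens to 87 mm and grips with 3 to 60 N. Pads are 19 mm wide; open, the fingers measure 117 mm over their backs; the gripper's body (75 mm by 190 mm) begins 51 mm behind the grasp point.
Start: joints at [1.336, 0.321, -0.07, 1.45, 0.023, 1.371, -0.057], TCP at [0.16, -0.63, 0.223] pointing down, gripper open.
Joint ranges: [-2.86, 2.86], [-0.3, 2.09], [-1.38, 1.24], [0.06, 2.45], [-1.56, 4.7], [0.09, 2.05], [-2.69, 2.69]. Speed limits (rad/s): [2.57, 2.57, 3.14, 3.14, 3.14, 3.14, 3.14].

## Interface

Orientations are given as a rotation vector (axis times angle).
In Python, from bench import ctrl gives the robot as it stands. The module is installed in compiled form; this text tells all that it offers.
- The arm moves only by the shell command python3 -m handwheel 'ROWS' [FORCE]. ROWS is JSON, a list of rows, each a list of 7 numbers: the finger opening in m, from 0 to 0.087, then the shift along the tool's x, y, z in m, then the turn, a rotation vector about the tool's x, y, z in degrees. A call has 1 to 12 rows; each row shifts and turns the commanded pose from where the row before left it, along the tool's axes as they then stand; what a row does not reach is not made up. A row lasts 1/8 s, in which the tool goes at most 62.5 mm and 10.7 degrees, less where a joint would pass 70% of its speed; a pose out of reach is approached as far as the arm can. A call is refused whole if a number of a shift passes 0.0625 or a number of a turn 10.7, either way. A call with a gripper value outside its range is refused whole. The fingers move at their own pace and stop on an object; FORCE is the grip in N (left out, the last holds). Time passes only in rows, so rows that do not move let the fingers close. It gives the time, the measured TCP pose, the force, the opening and the grip force at its end, in the units of the state.
- ctrl.get_state(): the state, without advancing time (a new reading comes with each control period).
- ctrl.get_image(name): name is "scene" or "top"; returns (picture, depth): 480x640x3 uint8, blue, green, red; 480x640 float32, m along the optical axis (not along the pixel's ray), 0 where there is no reading.
- ctrl.camera_info(name): a dict with "intrinsics" (3x3 intrinsics, pixels), "R" (3x3) and "t" (3): a world point X has camera coordinates R X + t. Camera axes: x right, y down, z forward; pixel columns grow to the right and rows downward; lengths in m; the calibration is good to about 2 mm. A picture is of the moment at which its call begins. camera_info takes no time and is no camera call.
- ctrl.close_job(): hands the job in; it is judged then, once.
The state is a dict: "time": time; "joint_positions": joint angles; "qd": joint speeds; "joint_torque": joint torques, N m; "position": TCP position; "tool_rot": TCP orientation; "ft_force": force on the tool from outside, world axes, zero at the start; "torque": the same for the moment, N m; "grip_width": opening from 0.0 (shut) to 1.0 (fully open); "grip_force": force on a finger pad.
Only numpy, scipy, OpenCV 4.12 (cv2) and the standard library are available. Lean on these libraries where they do the work, as an engineer would, in place of code of your own. Each camera call takes 0.05 s, during which the arm holds its last target. There are 200 camera calls.

## Task

Pick up the loaded tube carrier by its fin, keep it upright, and lay it lengthwise along the slot of the touch mixer's sprung plate; the locating pin in that slot is hidden once the carrier covers it, so slide the carrier along the slot until the hole in its underside drops over the pin and the carrier lies flat on the plate. Then press the carrier straight down until the plate is fully down on its stop, and finish while still holding it pressed there: do not let go. Leave the tub, the tray and the pen where they are.

Things in the scene. Friction and masses are not known exactly. Their poses are not given: they have to be found in the camera images.
- carrier: Tube carrier, 0.25 to 0.5 kg: grey plastic block 110 (x) x 80 (y) x 40 mm high, two rows of purple-capped tubes in its top (caps up to 62 mm) and a central upright fin, 60 long (x) x 12 mm thick (y), up to 105 mm. Grasp the fin across its thickness at 85 to 95 mm height, so the fingertips stay above the caps. Origin: centre of the underside, z up. Either way round fits.
- carrier_hole (a point): Mouth of the blind hole in the middle of the carrier's underside (same point as the carrier's origin): round, 22 mm across, 22 mm deep. It must go over the mixer's pin. Pressing hard while the pin bears away from the hole can tilt the carrier in the grip; let go for a moment once it has dropped on, it settles flat and can be gripped again.
- plate_mid (a point): Centre of the top face of the mixer's sprung plate; x along its length and slot, z up. Aluminium, 150 (x) x 90 (y) mm, top 70 mm above the table when up. A carrier riding on the pin's tip has its underside 10 mm above the unpressed plate; dropped on, 0 mm.
- mixer: Touch mixer: fixed white housing 170 (x) x 130 (y) mm under the plate; origin at its foot below the plate's centre. A fixed upright steel pin, 16 mm thick, its top 5 mm tapering to 8 mm, rises 10 mm out of the slot. It is on the plate's centre line (y = 0) but anywhere from 18 mm before to 18 mm beyond the middle along x, new each time: seen on the bare plate, not listed here.
- plate (a joint): How far the sprung plate is pressed down: 0 up, 0.006 m fully down on its stop. The spring takes about 5 N before it gives and about 10 N (carrier's weight included) at the stop. The pin does not move with the plate, so the plate goes down only if the carrier has dropped over the pin.
- tub: White plastic tub with a clear lid, 106 x 126 mm, 97 mm high; origin at the centre of its underside. Leave alone. It stands on one side of the mixer, the carrier on the other.
- tray: Teal open tray, 75 x 240 mm, 60 mm high, beyond the mixer; origin at the centre of its underside. Leave alone.
- pen: Orange pen, 140 mm long (along its x), 11 mm thick, lying in front of the mixer; origin at the middle of its underside. Leave alone.
Things that resemble listed ones, but are neither listed nor needed, are in the scene too. What is shaped like the carrier but yellow is not meant.

How it is judged:
At the end, for the whole second after the job is handed in: Carrier flat on the plate (gap under 3 mm, tilt under 0.06 rad), pin in its hole, within 8 mm of the slot line and 26 mm of the middle along it, lengthwise within 0.2 rad either way; plate held pressed at least 4.5 of 6 mm; fingers pushing on the carrier; at rest (value of joint plate above 0.0045 m and z of carrier in the frame of plate_mid between -0.004 and 0.003 m and x of carrier in the frame of plate_mid between -0.026 and 0.026 m and y of carrier in the frame of plate_mid between -0.008 and 0.008 m and angle between the x axis of carrier and the x axis of plate_mid, either way round below 0.2 rad and angle between carrier's own z axis and vertical below 0.06 rad and contact force between the fingers and carrier above 1 N and linear speed of carrier below 0.02 m/s); the arm keeps its last pose, push and grip.
It fails at once if the tub is shifted by more than 25 mm (distance of tub from where it was at the start of the episode above 0.025 m).
It fails at once if the tray is shifted by more than 25 mm (distance of tray from where it was at the start of the episode above 0.025 m).
It fails at once if the pen is shifted by more than 25 mm (distance of pen from where it was at the start of the episode above 0.025 m).
It fails at once if the carrier is tipped by more than 35 degrees (angle between carrier's own z axis and vertical above 0.61 rad).
It also fails if it takes over 58 s, if anything falls off the work surface, if the arm or the gripper's body presses on something with over 40 N, if the wrist force passes 120 N, or if a joint passes its speed limit or range.

## Working session

There is one attempt and no reset: what is moved stays moved. The work goes in short steps, Python scripts to look and compute and a shell command to move; the robot and the scene stay as the last step left them, time stands still between calls to the robot, and variables do not carry over. Pictures are saved under pics/ and viewed, at most 10 in all, crops included, and the job is handed in when it is done.

```bash
mkdir -p pics; cat > h.py <<'E'
from bench import ctrl
import numpy as np, cv2
def grab(n,tag):
    im,d=ctrl.get_image(n); cv2.imwrite(f'pics/{tag}.png',im); np.save(f'pics/{tag}.npy',d); return im,d
def cloud(n,d):
    c=ctrl.camera_info(n);K=np.array(c['intrinsics']);R=np.array(c['R']);t=np.array(c['t'])
    v,u=np.indices(d.shape); P=np.stack([(u-K[0,2])/K[0,0]*d,(v-K[1,2])/K[1,1]*d,d],-1)
    return (P-t)@R
E
python3 - <<'E'
from h import *
print(ctrl.get_state())
for n in('top','scene'): grab(n,n+'0')
E
```

```text
{'time': 0.0, 'joint_positions': array([ 1.33608174,  0.32183103, -0.07005377,  1.45166556,  0.02261519,
        1.37075092, -0.05689563]), 'qd': array([-0.00021082,  0.00032376, -0.00011535,  0.00134962,  0.00183161,
        0.00158679, -0.00212121]), 'joint_torque': array([ 2.57635120e-04, -4.91281378e+01, -4.03906172e-01, -3.12524414e+01,
       -6.40070345e-02,  4.38169297e-02,  1.76321860e-04]), 'position': array([ 0.15986305, -0.62948496,  0.22146077]), 'tool_rot': array([-3.11548961e+00, -3.89614953e-01,  5.50067564e-04]), 'ft_force': array([0.09113012, 0.5590747 , 0.68008274]), 'torque': array([0.01678291, 0.00903985, 0.06026519]), 'grip_force': 0.0, 'grip_width': 0.9980204494646169}
```

View pics/top0.png

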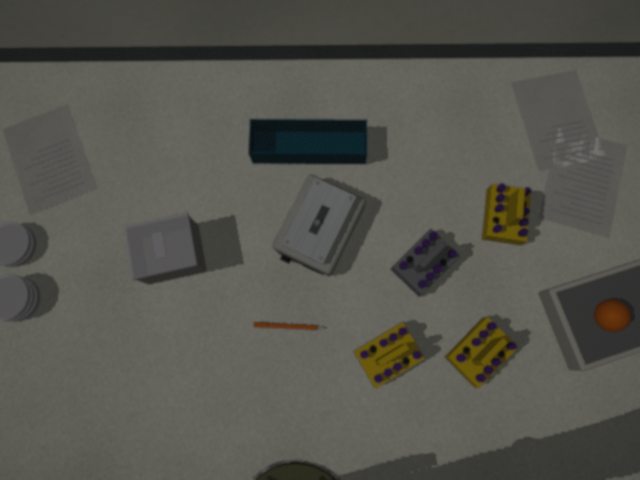

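View pics/scene0.png

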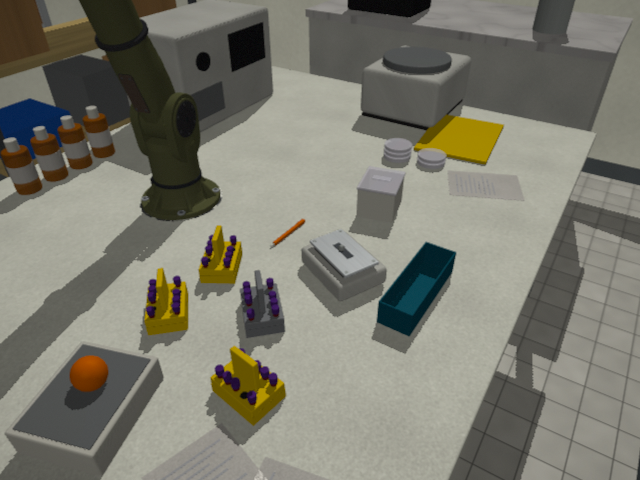

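Top view: the grey carrier is at (427,262). Look-alikes are the yellow carriers at (508,213), (390,355) and (482,350). I choose the grey one, with purple caps and a fin. The mixer is at (320,225), its slot at (319,219), the tub at (165,247), the tray at (308,141) and the pen at (288,325).

```bash
cat > m.py <<'E'
from h import *
from scipy import ndimage
im=cv2.imread('pics/top0.png');d=np.load('pics/top0.npy');P=cloud('top',d)
def rect(mask,name):
    l,n=ndimage.label(mask); k=1+np.argmax(ndimage.sum(mask,l,range(1,n+1))); Q=P[l==k]
    r=cv2.minAreaRect((Q[:,:2]*1000).astype(np.float32)); print(name,len(Q),np.round(r,1).tolist() if 0 else r,'z',np.percentile(Q[:,2],[5,50,95]).round(4))
    return Q
v,u=np.indices(d.shape);Z=P[...,2]
box=lambda a,b,c,e:(u>a)&(u<b)&(v>c)&(v<e)&(d>0)
print('table z',np.median(Z[box(200,250,340,400)]))
c=box(385,465,222,300)
rect(c&(Z>.025)&(Z<.075),'carrier block');rect(c&(Z>.03),'carrier all');rect(c&(Z>.085),'fin')
m=box(265,375,168,280)
rect(m&(Z>.06)&(Z<.09),'plate');rect(m&(Z>.02),'mixer')
rect(box(120,215,205,290)&(Z>.07),'tub');rect(box(240,380,110,170)&(Z>.045),'tray')
a=cv2.resize(im[222:300,385:465],None,fx=5,fy=5,interpolation=2);b=cv2.resize(im[190:250,290:350],(390,390),interpolation=2)
cv2.imwrite('pics/crop.png',cv2.convertScaleAbs(np.hstack([a,b]),alpha=1.3))
E
python3 m.py
```

```text
table z -0.0010755307438030954
carrier block 2090 ((485.37677001953125, -257.0772705078125), (79.62808990478516, 111.81655883789062), 44.278846740722656) z [0.0361 0.0401 0.0628]
carrier all 2294 ((485.45806884765625, -257.0879821777344), (79.6842041015625, 111.65168762207031), 44.14800262451172) z [0.0364 0.0406 0.1039]
fin 219 ((485.2767028808594, -256.1295471191406), (11.6172456741333, 60.30292892456055), 44.030128479003906) z [0.0989 0.104  0.1069]
plate 3489 ((561.9481201171875, -48.0911865234375), (90.24615478515625, 151.14195251464844), 63.849361419677734) z [0.0662 0.0692 0.0725]
mixer 5685 ((556.71630859375, -45.47422790527344), (130.837890625, 182.72140502929688), 63.963409423828125) z [0.0434 0.0676 0.072 ]
tub 3750 ((508.5081481933594, 250.56655883789062), (106.80353546142578, 126.72319793701172), 12.408202171325684) z [0.0887 0.0919 0.0958]
tray 1119 ((739.1716918945312, -24.383453369140625), (239.3755645751953, 78.50791931152344), 89.18377685546875) z [0.0463 0.056  0.0615]
```

View pics/crop.png

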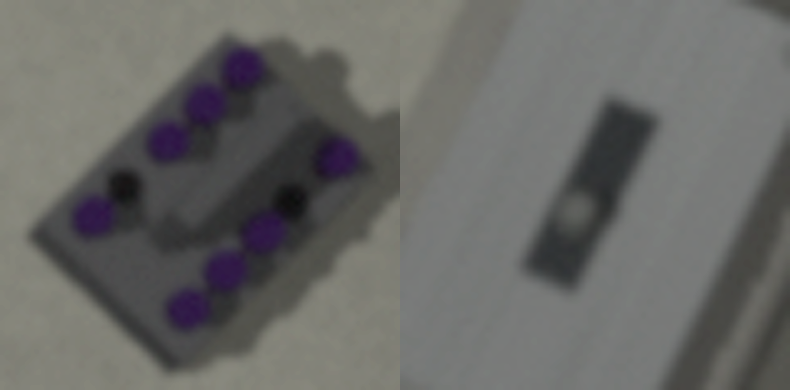

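The crop confirms it: grey block, purple caps, fin. On the plate, the pin shows at about top pixel (317,223), toward the near end of the slot. Next I move above the carrier and work out where the pin is.

```bash
cat > go.py <<'E'
# usage: go.py x y z yaw_deg : remaining shift/turn in tool axes
import sys; from h import *
from scipy.spatial.transform import Rotation as R
x=np.array(list(map(float,sys.argv[1:4])));yaw=np.radians(float(sys.argv[4]))
s=ctrl.get_state();T=R.from_rotvec(s['tool_rot'])
c,n=np.cos(yaw),np.sin(yaw);G=R.from_matrix(np.array([[c,n,0],[n,-c,0],[0,0,-1]]))
print('t',s['time'],'pos',s['position'].round(4),'shift',(T.inv().apply(x-s['position'])*1000).round(1),'turn',np.degrees((T.inv()*G).as_rotvec()).round(2),'j',s['joint_positions'].round(2),'F',s['ft_force'].round(1),'grip',round(s['grip_width'],3),round(s['grip_force'],1))
E
python3 - <<'E'
from h import *
c=ctrl.camera_info('top');K=np.array(c['intrinsics']);R=np.array(c['R']);t=np.array(c['t'])
o=-R.T@t
for p,z in(((316.9,222.8),.08),((319.5,220),.07)):
    r=R.T@np.linalg.inv(K)@[*p,1];X=o+r*(z-o[2])/r[2]
    a=np.radians(-26.15);e=X[:2]-[.562,-.0481];print(X,'along',e@[np.cos(a),np.sin(a)],'across',e@[-np.sin(a),np.cos(a)])
E
python3 -m handwheel '[[0.05,0.034,-0.0235,0,0,0,0],[0.05,0.034,-0.0235,0,0,0,0],[0.05,0.034,-0.0235,0,0,0,0],[0.05,0.034,-0.0235,0,0,0,0],[0.05,0.034,-0.0235,0,0,0,0],[0.05,0.034,-0.0235,0,0,0,0],[0.05,0.034,-0.0235,0,0,0,0],[0.05,0.034,-0.0235,0,0,0,0],[0.05,0.034,-0.0235,0,0,0,0],[0.05,0.034,-0.0235,0,0,0,0],[0.05,0.034,-0.0235,0,0,0,0],[0.05,0.034,-0.0235,0,0,0,0]]'
python3 -m handwheel '[[0.05,0,0,0,0,0,10],[0.05,0,0,0,0,0,10],[0.05,0,0,0,0,0,10],[0.05,0,0,0,0,0,10],[0.05,0,0,0,0,0,10],[0.05,0,0,0,0,0,10],[0.05,0,0,0,0,0,0],[0.05,0,0,0,0,0,0]]'
python3 go.py 0.4853 -0.2566 0.150 -45.9
```

```text
[ 0.55319168 -0.04464107  0.08      ] along -0.009431156998005445 across -0.0007771437826545706
[ 0.56126727 -0.04942125  0.07      ] along -7.542669411956203e-05 across -0.0015089389607604471
time: 1.6
position: [0.4865, -0.2551, 0.2222]
tool_rot: [-3.117, -0.389, 0.001]
ft_force: [-1.1, 0.8, -0.1]
grip_width: 0.578
grip_force: 0.0
time: 2.6
position: [0.4859, -0.2561, 0.2223]
tool_rot: [2.896, -1.217, -0.001]
ft_force: [-0.1, -0.1, 0.2]
grip_width: 0.573
grip_force: 0.0
t 2.6 pos [ 0.4859 -0.2561  0.2223] shift [-0.   0.7 72.3] turn [0.01 0.02 0.32] j [ 0.77  0.13 -0.36  1.69  0.05  1.33 -1.97] F [-0.1 -0.1  0.2] grip 0.573 0.0
```

```bash
python3 -m handwheel '[[0.05,0,0.0007,0.03,0,0,0.3],[0.05,0,0,0.03,0,0,0],[0.05,0,0,0.03,0,0,0],[0.05,0,0,0.03,0,0,0],[0.05,0,0,0.02,0,0,0],[0.05,0,0,0.011,0,0,0],[0.05,0,0,0,0,0,0],[0.05,0,0,0,0,0,0]]'
python3 go.py 0.4853 -0.2566 0.071 -45.9
python3 -m handwheel '[[0,0,0,0,0,0,0],[0,0,0,0,0,0,0],[0,0,0,0,0,0,0],[0,0,0,0,0,0,0],[0,0,0,0,0,0,0],[0,0,0,0,0,0,0],[0,0,0,0,0,0,0],[0,0,0,0,0,0,0]]' 30
python3 -m handwheel '[[0,0,0,-0.02,0,0,0],[0,0,0,-0.02,0,0,0],[0,0,0,-0.03,0,0,0],[0,0,0,-0.03,0,0,0],[0,0,0,-0.02,0,0,0],[0,0,0,0,0,0,0],[0,0,0,0,0,0,0]]'
python3 go.py 0.5532 -0.0446 0.180 -26.15
```

```text
time: 3.6
position: [0.4862, -0.257, 0.0725]
tool_rot: [2.891, -1.228, 0.003]
ft_force: [-0.4, 0.7, 0.9]
grip_width: 0.58
grip_force: 0.0
t 3.6 pos [ 0.4862 -0.257   0.0725] shift [-1.   0.4  1.5] turn [-0.02 -0.09 -0.12] j [ 0.75  0.26 -0.35  1.86  0.1   1.04 -2.02] F [-0.4  0.7  0.9] grip 0.58 0.0
time: 4.6
position: [0.4856, -0.2565, 0.0715]
tool_rot: [-2.891, 1.228, 0.0]
ft_force: [-0.0, 0.5, 0.4]
grip_width: 0.135
grip_force: 30.0
time: 5.48
position: [0.4845, -0.2565, 0.19]
tool_rot: [2.891, -1.229, -0.004]
ft_force: [-0.6, -0.1, -4.4]
grip_width: 0.134
grip_force: 30.0
t 5.475 pos [ 0.4845 -0.2565  0.19  ] shift [-104.9 -196.5   10.1] turn [  0.03   0.14 -19.91] j [ 0.77  0.15 -0.36  1.74  0.05  1.27 -1.98] F [-0.6 -0.1 -4.4] grip 0.134 30.0
```

Held and lifted, about 4.4 N of load. Now turn to the slot's direction and move over the pin.

```bash
python3 -m handwheel '[[0,0,0,0,0,0,-5],[0,0,0,0,0,0,-5],[0,0,0,0,0,0,-5],[0,0,0,0,0,0,-5],[0,0,0,0,0,0,0],[0,0,0,0,0,0,0]]'
python3 go.py 0.5532 -0.0446 0.180 -26.15
```

```text
time: 6.22
position: [0.485, -0.2565, 0.1906]
tool_rot: [-3.06, 0.71, 0.002]
ft_force: [0.2, 0.5, -2.7]
grip_width: 0.136
grip_force: 30.0
t 6.225 pos [ 0.485  -0.2565  0.1906] shift [ -32.1 -220.3   10.7] turn [-0.    0.09  0.02] j [ 0.79  0.15 -0.39  1.74  0.06  1.27 -1.63] F [ 0.2  0.5 -2.7] grip 0.136 30.0
```

```bash
python3 -m handwheel '[[0,-0.002,-0.015,0,0,0,0],[0,-0.004,-0.028,0.001,0,0,0],[0,-0.004,-0.028,0.001,0,0,0],[0,-0.004,-0.028,0.001,0,0,0],[0,-0.004,-0.028,0.001,0,0,0],[0,-0.004,-0.028,0.002,0,0,0],[0,-0.004,-0.028,0.002,0,0,0],[0,-0.003,-0.022,0.002,0,0,0],[0,-0.002,-0.015,0,0,0,0],[0,0,0,0,0,0,0],[0,0,0,0,0,0,0],[0,0,0,0,0,0,0]]'
python3 go.py 0.5532 -0.0446 0.152 -26.15
python3 - <<'E'
from h import *
im,d=grab('scene','held');cv2.imwrite('pics/heldc.png',cv2.resize(im[150:330,250:450],(800,720))[:600])
E
```

```text
time: 7.72
position: [0.5541, -0.0468, 0.1815]
tool_rot: [3.059, -0.711, -0.0]
ft_force: [1.2, -0.1, -4.2]
grip_width: 0.131
grip_force: 30.0
t 7.725 pos [ 0.5541 -0.0468  0.1815] shift [-1.8 -1.6 29.5] turn [ 0.04 -0.01 -0.01] j [ 0.53  0.18 -0.55  1.73  0.1   1.26 -2.07] F [ 1.2 -0.1 -4.2] grip 0.131 30.0
```

View pics/heldc.png

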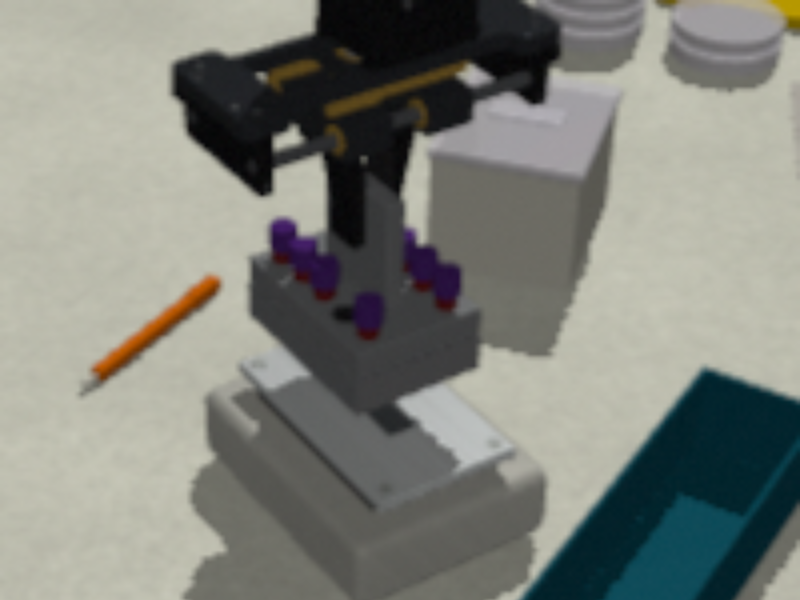

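Carrier is upright in the grip, at crop (370,310), and lined up over the plate; its shadow lies on the slot. Lower it onto the pin.

```bash
python3 -m handwheel '[[0,-0.0018,-0.0018,0.012,0,0,0],[0,0,0,0.01,0,0,0],[0,0,0,0.003,0,0,0],[0,0,0,0,0,0,0],[0,0,0,0,0,0,0]]'
python3 go.py 0.5535 -0.0442 0.1415 -26.15
python3 -m handwheel '[[0,0,0,0.002,0,0,0],[0,0,0,0.002,0,0,0],[0,0,0,0.002,0,0,0],[0,0,0,0.002,0,0,0],[0,0,0,0,0,0,0],[0,0,0,0,0,0,0]]'
python3 go.py 0.5535 -0.0442 0.1415 -26.15
```

```text
time: 8.4
position: [0.5537, -0.043, 0.1568]
tool_rot: [3.061, -0.708, 0.001]
ft_force: [0.8, -0.4, -4.8]
grip_width: 0.137
grip_force: 30.0
t 8.4 pos [ 0.5537 -0.043   0.1568] shift [ 0.3  1.1 15.3] turn [-0.01 -0.03  0.11] j [ 0.52  0.2  -0.55  1.76  0.11  1.21 -2.08] F [ 0.8 -0.4 -4.8] grip 0.137 30.0
time: 9.15
position: [0.5535, -0.043, 0.1486]
tool_rot: [3.061, -0.708, 0.0]
ft_force: [0.3, 0.5, -3.6]
grip_width: 0.138
grip_force: 30.0
t 9.15 pos [ 0.5535 -0.043   0.1486] shift [0.5 1.  7.1] turn [ 0.   -0.01  0.1 ] j [ 0.52  0.21 -0.55  1.77  0.12  1.19 -2.09] F [ 0.3  0.5 -3.6] grip 0.138 30.0
```

```bash
python3 -m handwheel '[[0,0,0.001,0.002,0,0,0],[0,0,0,0.002,0,0,0],[0,0,0,0.002,0,0,0],[0,0,0,0,0,0,0],[0,0,0,0,0,0,0]]'
python3 go.py 0.5535 -0.0442 0.1415 -26.15
python3 -m handwheel '[[0,0,0,0.001,0,0,0],[0,0,0,0.001,0,0,0],[0,0,0,0,0,0,0],[0,0,0,0,0,0,0]]'
python3 go.py 0.5535 -0.0442 0.1415 -26.15
```

```text
time: 9.78
position: [0.5532, -0.044, 0.1425]
tool_rot: [-3.061, 0.708, -0.0]
ft_force: [1.2, -0.8, -4.5]
grip_width: 0.136
grip_force: 30.0
t 9.775 pos [ 0.5532 -0.044   0.1425] shift [0.4 0.1 1. ] turn [-0.01 -0.02  0.1 ] j [ 0.52  0.22 -0.55  1.78  0.12  1.18 -2.09] F [ 1.2 -0.8 -4.5] grip 0.136 30.0
time: 10.28
position: [0.5534, -0.0438, 0.1412]
tool_rot: [3.061, -0.708, 0.001]
ft_force: [-0.2, 0.1, 2.7]
grip_width: 0.136
grip_force: 30.0
t 10.275 pos [ 0.5534 -0.0438  0.1412] shift [ 0.3  0.3 -0.3] turn [-0.01 -0.05  0.11] j [ 0.52  0.22 -0.55  1.78  0.12  1.18 -2.09] F [-0.2  0.1  2.7] grip 0.136 30.0
```

The load reversed at z = 0.1412 m, so the carrier is seated on the plate with the pin in its hole. Now press.

```bash
python3 -m handwheel '[[0,0,0,0.001,0,0,0],[0,0,0,0.001,0,0,0],[0,0,0,0.001,0,0,0],[0,0,0,0,0,0,0],[0,0,0,0,0,0,0]]' 45
python3 -m handwheel '[[0,0,0,0.001,0,0,0],[0,0,0,0.001,0,0,0],[0,0,0,0.001,0,0,0],[0,0,0,0,0,0,0],[0,0,0,0,0,0,0]]'
python3 -m handwheel '[[0,0,0,0.001,0,0,0],[0,0,0,0,0,0,0],[0,0,0,0,0,0,0]]'
```

```text
time: 10.9
position: [0.5534, -0.0438, 0.1378]
tool_rot: [-3.061, 0.708, -0.001]
ft_force: [-0.2, 0.7, 5.3]
grip_width: 0.135
grip_force: 45.0
time: 11.52
position: [0.5534, -0.0438, 0.1353]
tool_rot: [3.061, -0.708, 0.001]
ft_force: [-0.8, 1.1, 8.6]
grip_width: 0.134
grip_force: 45.0
time: 11.9
position: [0.5534, -0.0438, 0.1353]
tool_rot: [3.06, -0.708, 0.002]
ft_force: [-3.7, 0.6, 13.3]
grip_width: 0.135
grip_force: 45.0
```

The tool stopped moving while the force rose to 13 N, so the plate is on its stop after about 6 mm. Check flatness.

```bash
python3 - <<'E'
from h import *
im,d=grab('scene','end');cv2.imwrite('pics/endc.png',cv2.resize(im[180:310,280:400],(640,600)))
for n in('scene',):
    P0=cloud(n,np.load('pics/scene0.npy'));P=cloud(n,d)
    a=np.radians(-26.15)
    for nm,Q in(('before',P0),('now',P)):
        e=Q[...,:2]-[.562,-.0481];x=e@[np.cos(a),np.sin(a)];y=e@[-np.sin(a),np.cos(a)];Z=Q[...,2]
        m=(x>.052)&(x<.072)&(abs(y)<.04)&(Z>.05)&(Z<.08);print(nm,'plate end z',np.median(Z[m]),m.sum())
    m=(abs(x+.009)<.052)&(abs(y)<.037)&(Z>.097)&(Z<.109)
    A=np.c_[x[m],y[m],np.ones(m.sum())];c=np.linalg.lstsq(A,Z[m],rcond=None)[0];r=abs(A@c-Z[m])<.002
    c=np.linalg.lstsq(A[r],Z[m][r],rcond=None)[0];print('block top plane',c,r.sum())
E
python3 go.py 0.5534 -0.0438 0.1353 -26.15
```

```text
before plate end z 0.07000785690364497 330
now plate end z 0.06424048591819839 269
block top plane [-0.00590894 -0.00602998  0.10473598] 313
t 11.95 pos [ 0.5534 -0.0438  0.1353] shift [-0. -0.  0.] turn [ 0.01 -0.07  0.11] j [ 0.52  0.22 -0.55  1.79  0.13  1.17 -2.09] F [-3.6  0.7 13.1] grip 0.136 45.0
```

View pics/endc.png

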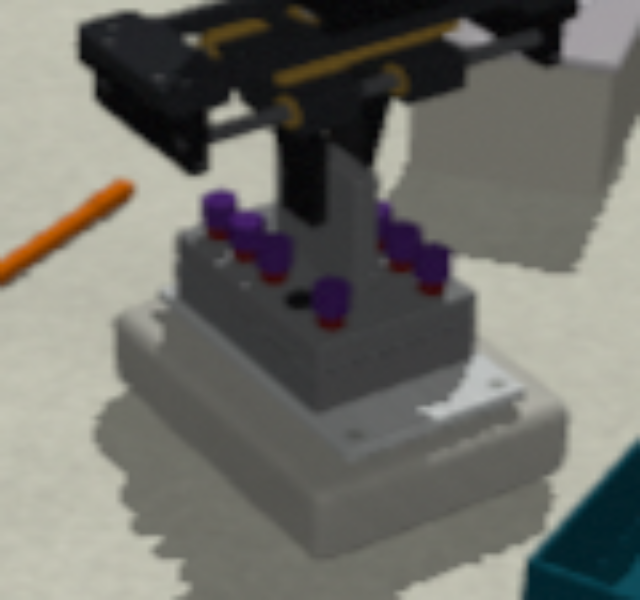

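The carrier, at crop (325,300), lies flat on the plate with a tilt of about 0.008 rad. The plate end has dropped from 70.0 to 64.2 mm and the fingers still hold the fin. Handing in.

```bash
python3 -c "
from bench import ctrl
print(ctrl.close_job())"
```

```text
the job is handed in; nothing more can be done
None
```

The job is handed in: the carrier is flat on the plate with the pin in its hole, and the arm still holds it pressed about 5.8 of 6 mm down at 13 N; no verdict came back.

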